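# Dispense one vial cap and nudge it onto the green spot

### The arm

A 6-joint arm with a two-finger parallel gripper is mounted at the origin on the work surface. World frame = base frame: x ahead of the robot, y to its left, z up, the work surface at z = 0. Lengths are in mm, angles in rad, forces in N, time in s.
With the tool pointing down it reaches from about 275 to 1000 mm from the base axis. Payload 8.4 kg.
Tool frame: the origin (TCP) lies midway between the tips of the shut fingers; the grasp point (between the pads) lies r.grasp_offset behind it (r.grasp_offset is the distance from the TCP to the grasp point, in mm); z points along the fingers, y is the direction in which the jaws open and shut (so a half turn about z gives the same grasp; the last joint's range is limited). The gripper opens to 85 mm and grips with 20 to 120 N. Pads are 22 mm wide; open, the fingers measure 114 mm over their backs; the gripper's body (76 mm by 85 mm) begins 54 mm behind the grasp point. The pads swing forward as they close: fully open they stand 13 mm farther back than shut.
Start: joints at [1.307, 0.353, 1.633, -0, 1.155, -0.002], TCP at [161.761, 603.706, 231.281] pointing down, gripper open.
Joint ranges: [-2.63, 2.63], [-0.92, 2.1], [0.06, 2.66], [-1.3, 4.44], [0, 2.69], [-3.02, 3.02]. Speed limits (rad/s): [2.22, 2.22, 2.79, 3.14, 3.14, 3.14].

### API

Orientations are given as [roll, pitch, yaw] about the fixed x, y, z axes, in that order (R = Rz(yaw) Ry(pitch) Rx(roll)).
In Python, from rig import r gives the robot as it stands.
- The arm moves only by the tool jog_arm, never from a script. Its argument "series" is a list that holds one entry, the list of rows, each a list of 7 numbers: the shift along the tool's x, y, z in cm, then the turn, a rotation vector about the tool's x, y, z in degrees, then the finger opening in cm, from 0 to 8.54. A call has 1 to 5 rows; each row is the pose to reach, as a shift and turn from the pose commanded when the call began, along the tool's axes at that moment; what a row does not reach only later rows make up. A row lasts 1/8 s, in which the tool goes at most 62.5 mm and 10.7 degrees, less where a joint would pass 70% of its speed; a pose out of reach is approached as far as the arm can. A call with a gripper value outside its range is refused whole. The fingers move at their own pace and stop on an object; "newtons" is the grip in N (left out, the last holds). Time passes only in rows, so rows that repeat a pose let the fingers close. It gives the time, the measured TCP pose, the force and the opening at its end, in the units of the state.
- r.sense(): the state, without advancing time (a new reading comes with each control period).
- r.grab_frame(name): name is "side" or "top" or "wrist"; returns the picture (384x512x3 uint8, red, green, blue); there is no depth.
- r.calibration(name): a dict with "mtx" (3x3 intrinsics, pixels), "dist" ([k1, k2, p1, p2, k3] as OpenCV has them; the pictures are not rectified), "origin" and "attitude" of the camera in the world; the wrist camera has in their place "T_tool_cam" (4x4, takes a point from camera to tool coordinates, whose origin is the TCP and whose axes are the flange's). Camera axes: x right, y down, z forward; pixel columns grow to the right and rows downward; lengths in mm; the calibration is good to about 2 mm. A picture is of the moment at which its call begins: read the wrist's pose just before it. calibration takes no time and is no camera call.
- r.sign_off(): hands the job in, once; it reports no verdict.
The state is a dict: "clock": time; "qpos": joint angles; "qvel": joint speeds; "joint_efforts": joint torques, N m; "eef_pos": TCP position; "tcp_rot": TCP orientation; "contact_force": force on the tool from outside, world axes, zero at the start; "wrist_torque": the same for the moment, N m; "opening": opening from 0.0 (shut) to 1.0 (fully open).
Only numpy, scipy, OpenCV 4.12 (cv2) and the standard library are available. Lean on these libraries where they do the work, as an engineer would, in place of code of your own. Each camera call takes 0.05 s, during which the arm holds its last target.

### The job

Press the red plunger of the cap dispenser all the way down once and let it come back up, so that a single blue cap slides out onto the tray. Then gently push that cap with the fingers along the tray until it lies flat and wholly inside the round green spot. Do not pinch or lift the cap, leave the other caps in the dispenser, and do not disturb the white cap on the orange spot or anything else standing about.

Things in the scene. Friction and masses are not known exactly. Their poses are not given: they have to be found in the camera images.
- feeder: Cap dispenser, fixed and level; place and yaw differ each time. Origin on the bench under the magazine's centre; z up, y the way caps are ejected, x along the tray's length. White plunger housing 56 mm wide (x), 58 mm high, y = -113 to -17 mm; then the clear magazine tower, 40 mm wide, y = -17 to 20 mm, top at 58 mm, with three stacked blue caps; exit slot at the foot of its +y side.
- tray_mid (a point): Centre of the dispenser's flat white catch tray, on its upper surface, 6 mm above the bench (dispenser x = 0, y = 95 mm). The tray spans x = -140 to 140 mm, y = 20 to 170 mm; a rim 4 mm thick round its three outer sides stands 5 mm above its surface.
- plunger (a joint): Travel of the red plunger, m: 0 up, 0.020 fully down. Moves straight down, springs back by itself; 3 N to start, 8 N to hold fully down (more if pushed fast). It drives a slide four times as far, which pushes the lowest cap out to about dispenser y = 80 mm (up to 25 mm farther if pressed fast). As the plunger rises the slide withdraws and the next cap drops.
- plunger_top (a point): Centre of the top face of the red plunger button (38 mm diameter); 92 mm above the bench when up, 72 mm when fully down; at x = 0, y = -66 mm of the dispenser. Moves with the plunger.
- cap1: The lowest blue screw cap in the magazine, the one to be dispensed: a flat cylinder 32 mm in diameter (33 mm over its ribs), 15 mm high, 15 g. Origin at the centre of its underside, z its axis.
- cap2: The second blue cap, above cap1 in the magazine, the same size; it must stay in the dispenser (it drops by one cap height).
- cap3: The third, uppermost blue cap in the magazine, the same size; it must stay in the dispenser (it drops by one cap height).
- pad_green: The round green spot on the tray surface, 72 mm in diameter, flush (nothing to bump into). Origin at its centre, at the height of the tray surface. It lies 95 mm to one side of the ejection line (dispenser x = +95 or -95 mm, differs each time), y about 95 mm.
- pad_orange: The round orange spot, the same size, at the other end of the tray; it holds the white cap.
- used_cap: A white cap lying loose on the orange spot, 32 mm in diameter, 15 mm high; leave it alone. Origin at the centre of its underside.
- vial_a: Amber glass vial with white cap, 27 mm in diameter, 57 mm high, standing loose on the bench beside the housing (dispenser x about +75 mm). Origin under its centre. Leave it alone.
- vial_b: The same kind of vial on the other side of the housing (dispenser x about -80 mm). Leave it alone.
- solvent_bottle: Solvent bottle with blue cap, 86 mm in diameter, 170 mm high, standing on the bench to the robot's right. Origin under its centre. Leave it alone.
- beaker: Glass beaker, 68 mm across, 85 mm high, standing on the bench to the robot's left. Origin under its centre. Leave it alone.
- wrench: Steel wrench 150 mm long lying on the bench to the robot's left. Leave it alone.
- timer: Small white bench clock, 22 x 75 x 50 mm, standing on the bench to the robot's right. Origin under its centre. Leave it alone.

How it is judged:
By the outcome, as a careful person would: the job done as asked, in the order asked, and still so for the second after the job is handed in, with the robot touching nothing.
It also fails if it takes over 40 s, if anything falls off the work surface, if the arm or the gripper's body presses on something with over 40 N, if the wrist force passes 120 N, or if a joint passes its speed limit or range.

## Working session

There is one attempt and no reset: what is moved stays moved. The work goes in short steps, Python scripts to look and compute and a tool call to move; the robot and the scene stay as the last step left them, time stands still between calls to the robot, and variables do not carry over. Pictures are saved under pics/ and viewed, and the job is handed in when it is done.

Besides the shell and the picture viewer there is one more tool, called after "Call:" in YAML: its name, and indented under it one key for each argument. jog_arm: Moves the arm, as the interface text tells. Its arguments: {"type":"object","properties":{"series":{"type":"array","items":{"type":"array","items":{"type":"array","items":{"type":"number"}}}},"newtons":{"type":"number"}},"required":["series"]}

```bash
ls; mkdir -p pics
python3 - <<'E'
from rig import r
import cv2
s=r.sense();print(s)
for n in("side","top","wrist"):
    f=r.grab_frame(n);cv2.imwrite(f"pics/{n}0.png",f[:,:,::-1]);print(n,r.calibration(n))
print(r.grasp_offset)
E
```

```text
pics
{'clock': 0.0, 'qpos': array([ 1.30659022e+00,  3.53664860e-01,  1.63418401e+00,  1.59707443e-06,
        1.15521545e+00, -2.41506699e-03]), 'qvel': array([ 1.00471289e-04,  4.42928478e-04, -4.95022760e-05,  6.06746208e-05,
       -1.34959696e-03,  1.42944089e-03]), 'joint_efforts': array([ 4.57963670e-04, -6.05269003e+01, -3.42060006e+01,  8.09557878e-05,
        9.53429437e-03,  2.13572571e-05]), 'eef_pos': array([161.6316938 , 603.20817168, 230.52991881]), 'tcp_rot': array([-3.14012100e+00, -5.01434796e-06,  2.87980096e+00]), 'contact_force': array([ 0.03426502,  0.8348276 , -0.35667244]), 'wrist_torque': array([-0.03189351,  0.02466607,  0.00385075]), 'opening': 1.0009155459727743}
side {'mtx': array([[361.77911446,   0.        , 253.98570502],
       [  0.        , 361.77911446, 186.0986041 ],
       [  0.        ,   0.        ,   1.        ]]), 'dist': array([-0.01525931,  0.        ,  0.        ,  0.        ,  0.        ]), 'origin': array([ 116.32732798, -469.54056136,  843.64758666]), 'attitude': array([-2.43424754,  0.01777664, -0.66333908])}
top {'mtx': array([[443.29
[... 279 characters left out ...]
5679]), 'attitude': array([-2.90022497e+00,  2.44119718e-03, -1.58971931e+00])}
wrist {'mtx': array([[314.87800597,   0.        , 256.7878509 ],
       [  0.        , 314.87800597, 197.96497038],
       [  0.        ,   0.        ,   1.        ]]), 'dist': array([0.01159747, 0.        , 0.        , 0.        , 0.        ]), 'T_tool_cam': array([[-7.77343482e-04, -9.62830017e-01, -2.70106932e-01,
         6.90571708e+01],
       [ 9.99999680e-01, -6.97590664e-04, -3.91259868e-04,
        -6.34710818e-01],
       [ 1.88292671e-04, -2.70107150e-01,  9.62830251e-01,
        -1.42694476e+02],
       [ 0.00000000e+00,  0.00000000e+00,  0.00000000e+00,
         1.00000000e+00]])}
18.700000000000003
```

View pics/top0.png

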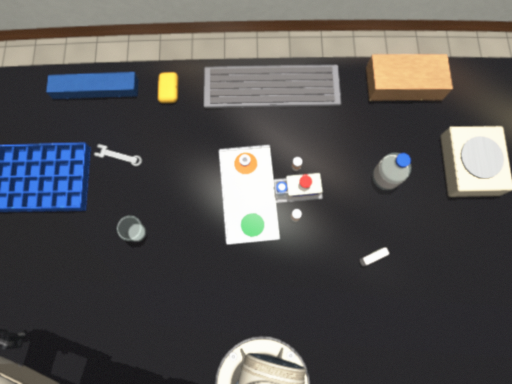

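View pics/side0.png

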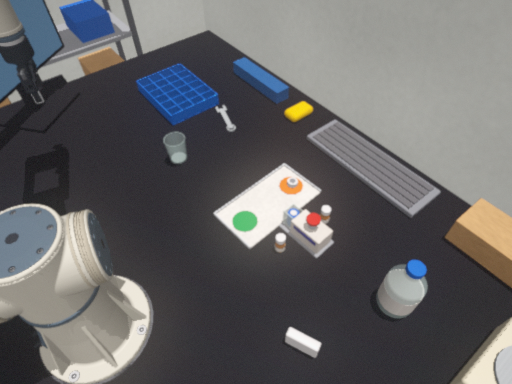

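The top view shows the tray around (249,195), with the housing to its right at about (300,187). The green spot is at (252,225), nearer the robot, and the orange spot with the white cap is at (245,162). I'll enlarge both views.

Run:
```python
import cv2
a=cv2.imread('pics/top0.png')[140:250,210:335];cv2.imwrite('pics/top0c.png',cv2.resize(a,None,fx=6,fy=5.4 if 0 else 6,interpolation=cv2.INTER_CUBIC)[:600,:750])
a=cv2.imread('pics/side0.png')[155:265,205:345];cv2.imwrite('pics/side0c.png',cv2.resize(a,None,fx=5,fy=5,interpolation=cv2.INTER_CUBIC))
```

```text
(no output)
```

View pics/top0c.png

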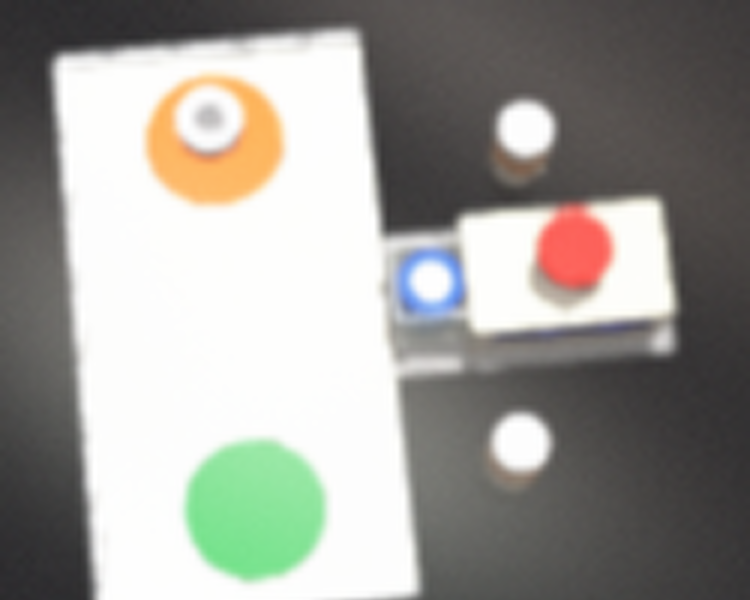

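View pics/side0c.png

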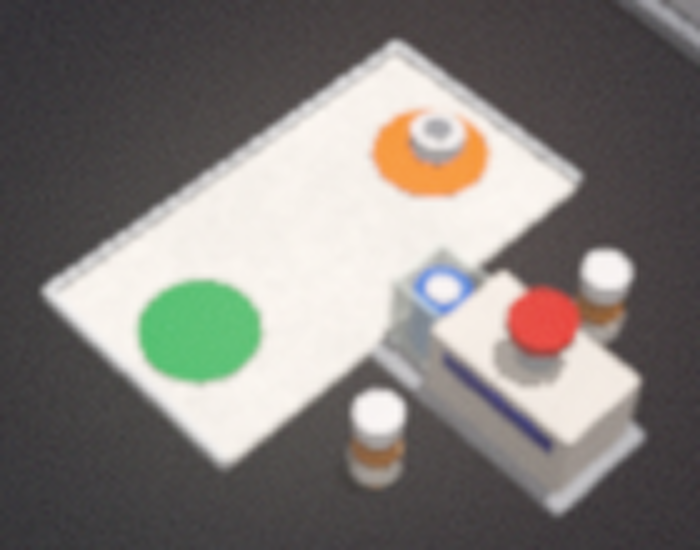

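```bash
cat > h.py <<'E'
import numpy as np,cv2
from scipy.spatial.transform import Rotation as R
from rig import r
def cam(n,pose=None):
    c=r.calibration(n)
    if n=='wrist':
        p,a=pose;T=c['T_tool_cam'];Rt=R.from_euler('xyz',a).as_matrix()
        return c,Rt@T[:3,3]+p,Rt@T[:3,:3]
    return c,c['origin'],R.from_euler('xyz',c['attitude']).as_matrix()
def ray(n,uv,z,pose=None):
    c,o,M=cam(n,pose)
    q=cv2.undistortPoints(np.array([[uv]],float),c['mtx'],c['dist'])[0,0]
    d=M@np.array([q[0],q[1],1]);return o+d*(z-o[2])/d[2]
def proj(n,P,pose=None):
    c,o,M=cam(n,pose)
    pc=(np.atleast_2d(P)-o)@M
    return cv2.projectPoints(pc,np.zeros(3),np.zeros(3),c['mtx'],c['dist'])[0][:,0]
E
python3 - <<'E'
from h import *
np.set_printoptions(precision=1,suppress=True)
t=lambda u,v:((u+.5)/6-.5+210,(v+.5)/6-.5+140)
s=lambda u,v:((u+.5)/5-.5+205,(v+.5)/5-.5+155)
print('green',ray('top',t(256,509),6),ray('side',s(200,331),6))
print('orange',ray('top',t(215,139),6),ray('side',s(430,152),6))
print('red',ray('top',t(576,246),92),ray('side',s(543,318),92))
print('used',ray('top',t(209,117),21),ray('side',s(438,131),21))
print('cap3',ray('top',t(432,281),6+45),ray('side',s(443,289),51))
print('vialfar',ray('top',t(526,128),57),ray('side',s(606,272),57))
print('vialnear',ray('top',t(521,443),57),ray('side',s(378,412),57))
E
```

```text
green [446.7  18.1   6. ] [445.8  19.2   6. ]
orange [636.4  35.5   6. ] [635.2  37.4   6. ]
red [ 553.9 -134.1   92. ] [ 552.5 -133.4   92. ]
used [643.3  38.1  21. ] [640.9  37.8  21. ]
cap3 [548.7 -68.9  51. ] [547.6 -67.4  51. ]
vialfar [ 623.1 -116.9   57. ] [ 620.5 -117.    57. ]
vialnear [ 467.4 -107.9   57. ] [ 466.4 -107.5   57. ]
```

View pics/wrist0.png

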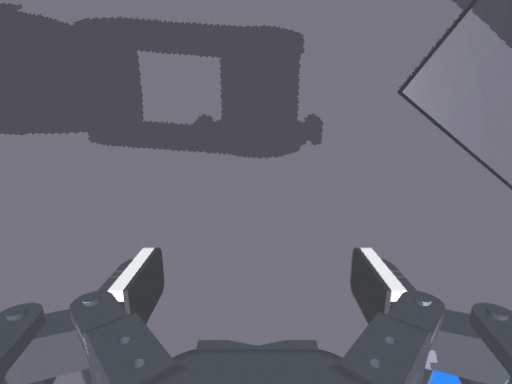

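Both cameras agree to about 2 mm. The green-orange distance is 190.3 mm against 190 expected. Yaw comes out at 5.4° and green is at feeder x=-95. The plunger is at about (554,-133.5). Moving above it with the fingers shut.

Call:
jog_arm:
  series:
    - [[-57, -61, 0, 0, 0, -10, 0], [-57, -61, 0, 0, 0, -10, 0], [-57, -61, 0, 0, 0, -10, 0], [-57, -61, 0, 0, 0, -10, 0], [-57, -61, 0, 0, 0, -10, 0]]

```text
clock: 0.78
eef_pos: [309.3, 326.1, 231.3]
tcp_rot: [3.141, 0.0, 3.055]
contact_force: [0.9, -0.3, 0.3]
opening: -0.001
```

Call:
jog_arm:
  series:
    - [[-28.4, -43.7, 0, 0, 0, 0, 0], [-28.4, -43.7, 0, 0, 0, 0, 0], [-28.4, -43.7, 2, 0, 0, 0, 0], [-28.4, -43.7, 4, 0, 0, 0, 0], [-28.4, -43.7, 6, 0, 0, 0, 0]]

```text
clock: 1.4
eef_pos: [455.8, 51.4, 210.2]
tcp_rot: [3.141, 0.001, 3.054]
contact_force: [0.7, 0.6, -0.2]
opening: -0.002
```

```bash
cat > go.py <<'E'
import sys
from h import *
def delta(tx,ty,tz,yaw=None):
    s=r.sense();Rt=R.from_euler('xyz',s['tcp_rot'])
    yaw_now=s['tcp_rot'][2]
    d=Rt.inv().apply(np.array([tx,ty,tz])-s['eef_pos'])/10
    print('t',round(s['clock'],2),'pos',s['eef_pos'].round(1),'rot',s['tcp_rot'].round(4),'F',s['contact_force'].round(1),'delta cm',d.round(2),'' if yaw is None else 'turnz %.1f'%-np.degrees(yaw-yaw_now))
if __name__=='__main__':delta(*map(float,sys.argv[1:]))
E
python3 go.py 554 -133.5 110
```

```text
t 1.4 pos [455.8  51.4 210.2] rot [3.1412e+00 1.3000e-03 3.0541e+00] F [ 0.7  0.6 -0.2] delta cm [-11.38 -17.57  10.03]
```

Call:
jog_arm:
  series:
    - [[-11.4, -17.6, 3, 0, 0, 0, 0], [-11.4, -17.6, 5, 0, 0, 0, 0], [-11.4, -17.6, 7, 0, 0, 0, 0], [-11.4, -17.6, 8.5, 0, 0, 0, 0], [-11.4, -17.6, 8.5, 0, 0, 0, 0]]

```text
clock: 2.02
eef_pos: [552.1, -133.4, 122.3]
tcp_rot: [3.141, -0.004, 3.052]
contact_force: [0.1, 0.6, 0.1]
opening: 0.0
```

```bash
python3 go.py 554 -133.5 95
python3 - <<'E'
from h import *
for n in('wrist','side'):
    f=r.grab_frame(n)[:,:,::-1]
    if n=='side': f=cv2.resize(f[140:270,205:345],None,fx=4.5,fy=4.5,interpolation=cv2.INTER_CUBIC)
    cv2.imwrite(f'pics/{n}1.png',f)
E
```

```text
t 2.02 pos [ 552.1 -133.4  122.3] rot [ 3.1412 -0.0041  3.0518] F [0.1 0.6 0.1] delta cm [-0.2   0.01  2.73]
```

View pics/wrist1.png

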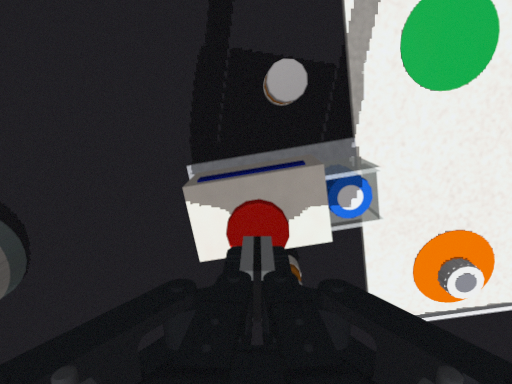

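View pics/side1.png

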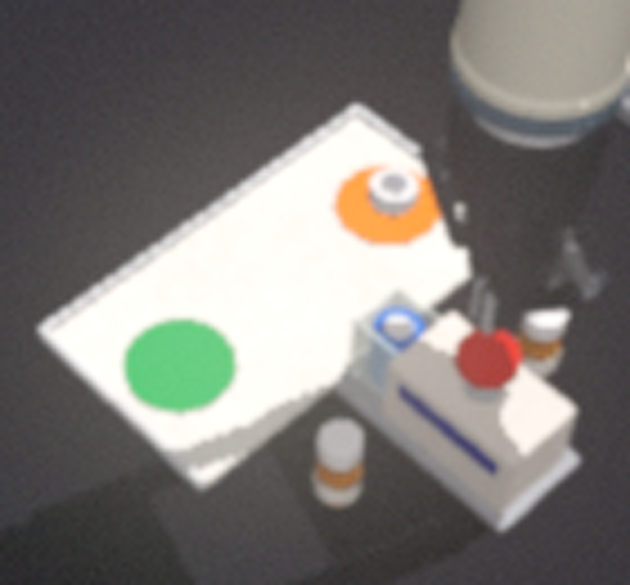

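In the wrist view the red button is centred at about (258,230), with the fingertips over its near edge because of parallax. I'll measure it.

Run:
```python
from h import *
s=r.sense();p=(s['eef_pos'],s['tcp_rot']);print(s['clock'],p)
print('red',ray('wrist',(258,231),92,p),'green',ray('wrist',(450,40),6,p),'orange',ray('wrist',(454,266),6,p),'cap3',ray('wrist',(349,196),51,p))
```

```text
2.125 (array([ 552.53846916, -131.69809957,  124.62753252]), array([ 3.14116675e+00, -1.46889170e-03,  3.05358810e+00]))
red [ 552.96214482 -131.59334608   92.        ] green [446.57091532  22.93051523   6.        ] orange [636.59295862  40.89905384   6.        ] cap3 [548.31344166 -66.01629845  51.        ]
```

Call:
jog_arm:
  series:
    - [[-0.1, -0.1, 1.6, 0, 0, 0, 0], [-0.1, -0.1, 2.8, 0, 0, 0, 0], [-0.1, -0.1, 3.2, 0, 0, 0, 0], [-0.1, -0.1, 3.5, 0, 0, 0, 0], [-0.1, -0.1, 3.8, 0, 0, 0, 0]]

```text
clock: 2.75
eef_pos: [553.5, -132.4, 87.2]
tcp_rot: [3.141, -0.001, 3.054]
contact_force: [-4.0, 3.1, 6.9]
opening: -0.001
```

Call:
jog_arm:
  series:
    - [[0, 0, 0.3, 0, 0, 0, 0], [0, 0, 0.6, 0, 0, 0, 0], [0, 0, 0.9, 0, 0, 0, 0], [0, 0, 1.1, 0, 0, 0, 0], [0, 0, 1.3, 0, 0, 0, 0]]

```text
clock: 3.38
eef_pos: [553.6, -132.5, 74.5]
tcp_rot: [3.141, -0.001, 3.054]
contact_force: [-3.6, 2.9, 8.4]
opening: -0.005
```

Call:
jog_arm:
  series:
    - [[0, 0, 0.15, 0, 0, 0, 0], [0, 0, 0.25, 0, 0, 0, 0], [0, 0, 0.35, 0, 0, 0, 0], [0, 0, 0.45, 0, 0, 0, 0], [0, 0, 0.45, 0, 0, 0, 0]]

```text
clock: 4.0
eef_pos: [553.7, -132.5, 71.8]
tcp_rot: [3.141, -0.0, 3.054]
contact_force: [-10.0, 4.3, 27.1]
opening: 0.0
```

The force rose to 27 N at z=71.8, so the plunger is on its stop. Raising.

Call:
jog_arm:
  series:
    - [[0, 0, -0.6, 0, 0, 0, 0], [0, 0, -1.2, 0, 0, 0, 0], [0, 0, -2, 0, 0, 0, 0], [0, 0, -4, 0, 0, 0, 0], [0, 0, -7, 0, 0, 0, 0]]

```text
clock: 4.62
eef_pos: [553.6, -133.0, 139.6]
tcp_rot: [-3.142, -0.001, 3.054]
contact_force: [0.3, -1.1, 0.4]
opening: 0.004
```

```bash
python3 go.py 580 10 120;  python3 - <<'E'
from h import *
for n in('wrist','side','top'):
    s=r.sense()
    f=r.grab_frame(n)[:,:,::-1]
    if n=='wrist': print(s['eef_pos'],s['tcp_rot'])
    if n=='side': f=cv2.resize(f[155:265,205:345],None,fx=5,fy=5,interpolation=cv2.INTER_CUBIC)
    if n=='top': f=cv2.resize(f[140:240,210:335],None,fx=6,fy=6,interpolation=cv2.INTER_CUBIC)
    cv2.imwrite(f'pics/{n}2.png',f)
E
```

```text
t 4.62 pos [ 553.6 -133.   139.6] rot [-3.1416e+00 -1.2000e-03  3.0544e+00] F [ 0.3 -1.1  0.4] delta cm [-1.38 14.47  1.95] 
[ 553.63417058 -132.98174172  139.55235326] [-3.14157620e+00 -1.22357780e-03  3.05440499e+00]
```

View pics/wrist2.png

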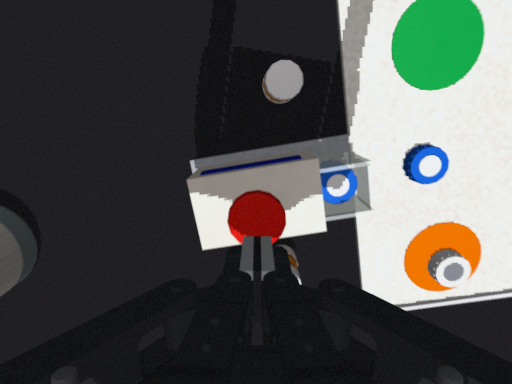

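View pics/side2.png

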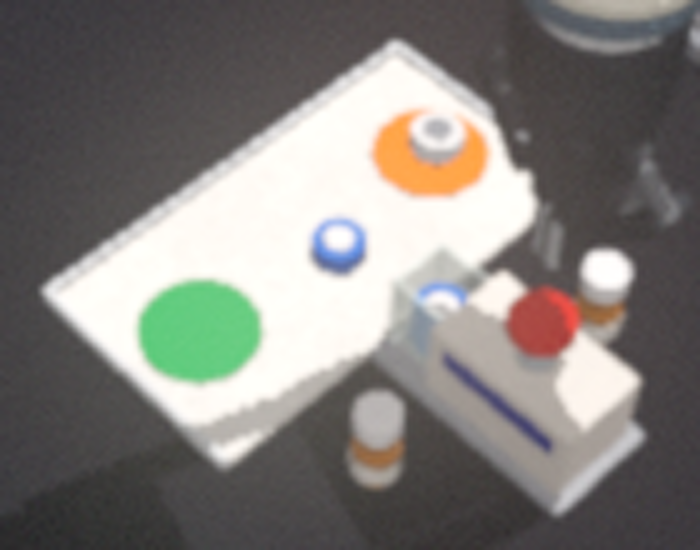

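View pics/top2.png

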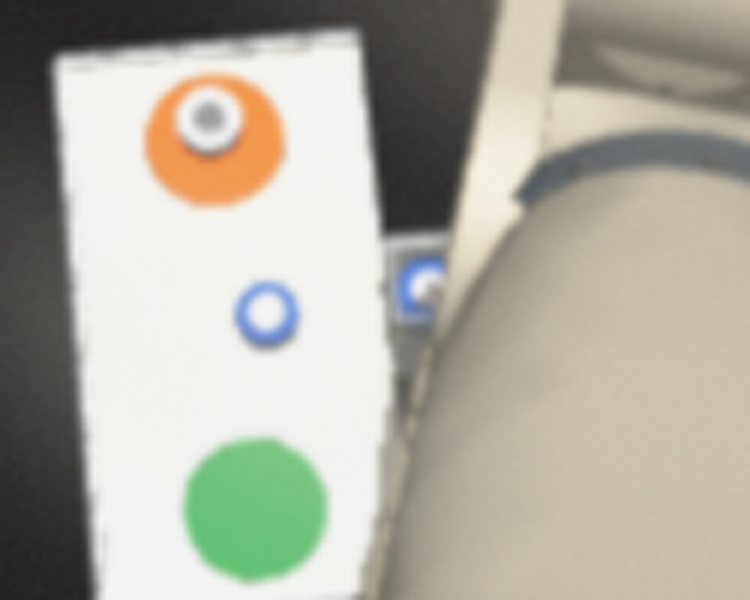

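One cap is on the tray, at top crop (267,312), side crop (340,241) and wrist (430,165). The plunger is up, and the stack in the tower has dropped.

Run:
```python
from h import *
np.set_printoptions(precision=1,suppress=True)
t=lambda u,v:((u+.5)/6-.5+210,(v+.5)/6-.5+140)
s=lambda u,v:((u+.5)/5-.5+205,(v+.5)/5-.5+155)
p=(np.array([553.6,-133,139.55]),np.array([-3.1416,-.0012,3.0544]))
c=[ray('top',t(267,311),21),ray('side',s(340,240),21),ray('wrist',(430,165),21,p)]
g=[ray('top',t(256,509),6),ray('side',s(200,331),6),ray('wrist',(438,41),6,p)]
print(c,g)
for a,b in zip(c,g):
    d=b-a;print(d[:2],np.hypot(*d[:2]),np.degrees(np.arctan2(d[1],d[0])))
```

```text
[array([542.7,  10.9,  21. ]), array([541.2,  10.9,  21. ]), array([541.8,  12.5,  21. ])] [array([446.7,  18.1,   6. ]), array([445.8,  19.2,   6. ]), array([445.3,  20.6,   6. ])]
[-95.9   7.2] 96.20049925845777 175.68933381681595
[-95.4   8.3] 95.72382768556548 175.00251476250608
[-96.5   8.1] 96.83619889574926 175.20381341115473
```

```bash
python3 go.py 584 8 60
```

```text
t 4.78 pos [ 555.3 -133.4  141. ] rot [-3.1409  0.0036  3.0544] F [-0.2 -0.2 -0.5] delta cm [-1.59 14.34  8.1 ]
```

Call:
jog_arm:
  series:
    - [[-1, 6, 1, 0, 0, 0, 2], [-1.6, 12, 2, 0, 0, 0, 2], [-1.6, 14.3, 5, 0, 0, 0, 2], [-1.6, 14.3, 8, 0, 0, 0, 2], [-1.6, 14.3, 8, 0, 0, 0, 2]]

```text
clock: 5.4
eef_pos: [580.0, 8.4, 56.6]
tcp_rot: [-3.141, -0.006, 3.055]
contact_force: [-0.6, 0.1, -0.0]
opening: 0.234
```

```bash
python3 go.py 584 8 10
python3 - <<'E'
from h import *
for n in('wrist','side'):
    s=r.sense()
    f=r.grab_frame(n)[:,:,::-1]
    if n=='wrist': print(s['eef_pos'],s['tcp_rot'],s['opening'])
    if n=='side': f=cv2.resize(f[155:265,205:345],None,fx=5,fy=5,interpolation=cv2.INTER_CUBIC)
    cv2.imwrite(f'pics/{n}3.png',f)
print(r.sense()['eef_pos'])
E
```

```text
t 5.4 pos [580.    8.4  56.6] rot [-3.141  -0.0056  3.0551] F [-0.6  0.1 -0. ] delta cm [-0.43 -0.    4.66] 
[580.01787606   8.41724321  56.64890211] [-3.14095673 -0.00555085  3.05513853] 0.23391182509675656
[582.27273427   7.84961845  59.35440803]
```

View pics/wrist3.png

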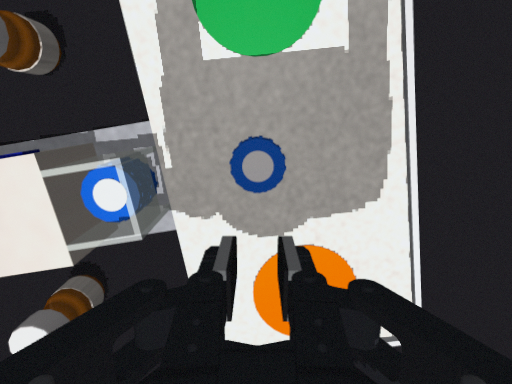

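View pics/side3.png

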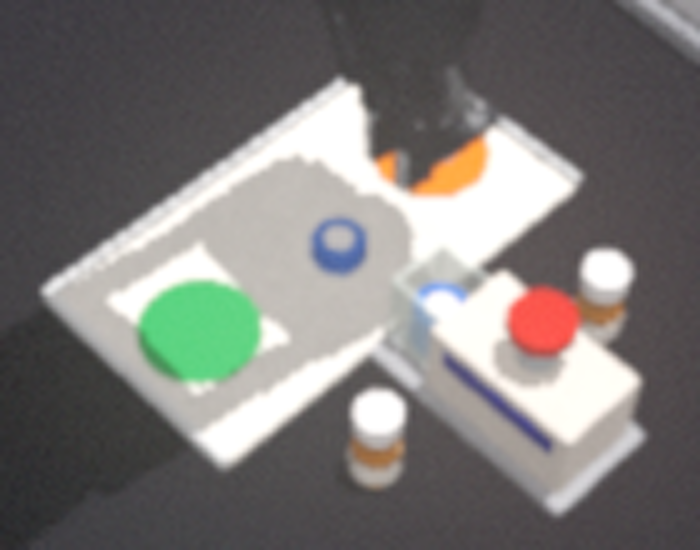

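The cap (258,165), the finger gap (centre 258) and the green spot (258) all line up along the push direction. Lowering.

Call:
jog_arm:
  series:
    - [[-0.1, 0, 2, 0, 0, 0, 2], [-0.1, 0, 4, 0, 0, 0, 2], [-0.1, 0, 4.8, 0, 0, 0, 2], [-0.1, 0, 5, 0, 0, 0, 2], [-0.1, 0, 5, 0, 0, 0, 2]]

```text
clock: 6.12
eef_pos: [583.5, 8.0, 9.5]
tcp_rot: [-3.142, 0.0, 3.054]
contact_force: [-0.1, 0.3, -0.5]
opening: 0.238
```

```bash
python3 go.py 560 8 10
python3 - <<'E'
from h import *
for n in('wrist',):
    s=r.sense()
    f=r.grab_frame(n)[:,:,::-1]
    cv2.imwrite(f'pics/{n}4.png',f)
    p=(s['eef_pos'],s['tcp_rot']);print(p)
print(r.sense()['eef_pos'])
E
```

```text
t 6.12 pos [583.5   8.    9.5] rot [-3.1416e+00  1.0000e-04  3.0543e+00] F [-0.1  0.3 -0.5] delta cm [ 2.34 -0.2  -0.05] 
(array([583.53456745,   7.98020155,   9.51059391]), array([-3.14159084e+00,  1.08824612e-04,  3.05425003e+00]))
[583.68828055   7.99470569   9.75672012]
```

View pics/wrist4.png

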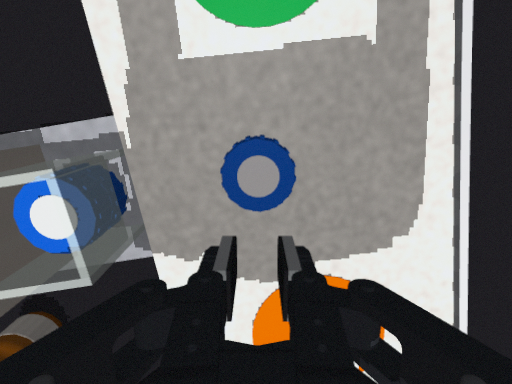

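Call:
jog_arm:
  series:
    - [[0.5, 0, 0, 0, 0, 0, 2], [1, 0, 0, 0, 0, 0, 2], [1.5, 0, 0, 0, 0, 0, 2], [2, 0, 0, 0, 0, 0, 2], [2.5, 0, 0, 0, 0, 0, 2]]

```text
clock: 6.8
eef_pos: [558.2, 10.2, 9.5]
tcp_rot: [-3.142, 0.0, 3.054]
contact_force: [-0.0, 1.0, -0.4]
opening: 0.232
```

Call:
jog_arm:
  series:
    - [[0.6, 0, 0, 0, 0, 0, 2], [1.2, 0, 0, 0, 0, 0, 2], [1.8, 0, 0, 0, 0, 0, 2], [2.4, 0, 0, 0, 0, 0, 2], [3, 0, 0, 0, 0, 0, 2]]

```text
clock: 7.42
eef_pos: [528.2, 12.8, 9.5]
tcp_rot: [-3.142, 0.0, 3.054]
contact_force: [0.8, 1.0, -0.1]
opening: 0.234
```

```bash
python3 go.py 470 17.2 9.7
python3 - <<'E'
from h import *
for n in('wrist',):
    s=r.sense()
    f=r.grab_frame(n)[:,:,::-1]
    cv2.imwrite(f'pics/{n}5.png',f)
    p=(s['eef_pos'],s['tcp_rot']);print(p)
print(r.sense()['eef_pos'])
E
```

```text
t 7.42 pos [528.2  12.8   9.5] rot [-3.1416  0.      3.0544] F [ 0.8  1.  -0.1] delta cm [ 5.84 -0.07 -0.02] 
(array([528.21643088,  12.82597776,   9.47750081]), array([-3.14156610e+00,  2.77444745e-05,  3.05435861e+00]))
[527.19255831  12.85269358   9.31764053]
```

View pics/wrist5.png

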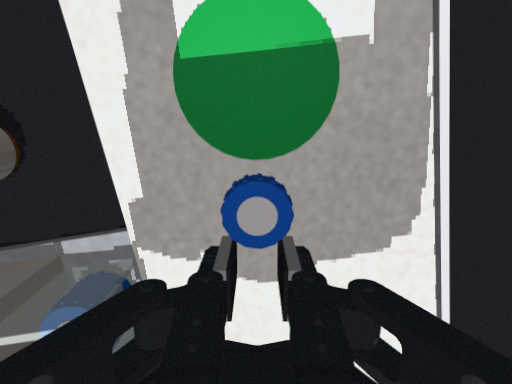

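The cap is cradled between the fingertips at (257,214), and the green spot is centred at (257,75), straight ahead. Computing the remaining distance.

Run:
```python
from h import *
p=(np.array([528.2,12.8,9.5]),np.array([-3.14157,0,3.0544]))
a=ray('wrist',(257,215),21,p);b=ray('wrist',(257,75),6,p)
# green center by ellipse edges
e=[ray('wrist',q,6,p) for q in((257,159),(174,75),(339,75))]
print(a,b,np.hypot(*(b-a)[:2]),e)
```

```text
[503.66933835  14.47337417  21.        ] [444.9153339   19.64978931   6.        ] 58.98159299775388 [array([481.33332491,  16.44463755,   6.        ]), array([441.79166666, -16.20604913,   6.        ]), array([448.07882543,  55.06194571,   6.        ])]
```

Call:
jog_arm:
  series:
    - [[0.6, 0, 0, 0, 0, 0, 2], [1.2, 0, 0, 0, 0, 0, 2], [1.8, 0, 0, 0, 0, 0, 2], [2.4, 0, 0, 0, 0, 0, 2], [3, 0, 0, 0, 0, 0, 2]]

```text
clock: 8.1
eef_pos: [498.3, 15.4, 9.5]
tcp_rot: [3.142, 0.0, 3.054]
contact_force: [-0.0, -0.0, 0.1]
opening: 0.233
```

Call:
jog_arm:
  series:
    - [[0.7, 0, 0, 0, 0, 0, 2], [1.4, 0, 0, 0, 0, 0, 2], [2.1, 0, 0, 0, 0, 0, 2], [2.6, 0, 0, 0, 0, 0, 2], [2.8, 0, 0, 0, 0, 0, 2]]

```text
clock: 8.72
eef_pos: [470.5, 17.9, 9.5]
tcp_rot: [-3.142, -0.0, 3.054]
contact_force: [0.2, -0.3, 0.4]
opening: 0.232
```

```bash
python3 go.py 470 17.2 9.7
python3 - <<'E'
from h import *
for n in('wrist',):
    f=r.grab_frame(n)[:,:,::-1]
    cv2.imwrite(f'pics/{n}6.png',f)
E
```

```text
t 8.72 pos [470.5  17.9   9.5] rot [-3.1416e+00 -2.0000e-04  3.0544e+00] F [ 0.2 -0.3  0.4] delta cm [ 0.04 -0.07 -0.02]
```

View pics/wrist6.png

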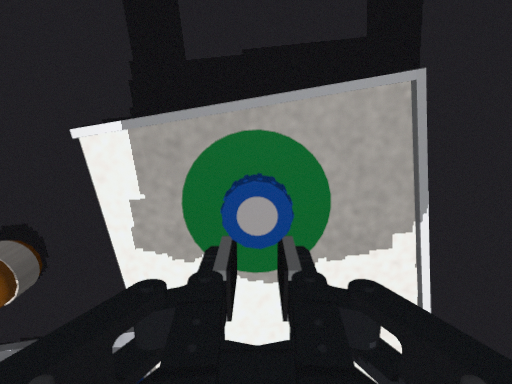

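The cap at (257,214) is well within the green disc, with parallax accounting for the apparent offset. Backing straight off, then up, and checking.

Call:
jog_arm:
  series:
    - [[-0.6, 0, 0, 0, 0, 0, 2], [-1.5, 0, 0, 0, 0, 0, 2], [-2.6, 0, 0, 0, 0, 0, 2], [-3, 0, -2, 0, 0, 0, 2], [-3, 0, -6, 0, 0, 0, 2]]

```text
clock: 9.4
eef_pos: [500.8, 15.1, 69.1]
tcp_rot: [-3.141, -0.002, 3.054]
contact_force: [0.1, -0.4, 0.8]
opening: 0.231
```

Call:
jog_arm:
  series:
    - [[-1, 0, -4, 0, 0, 0, 2], [-3, 0, -9, 0, 0, 0, 2], [-5, 0, -12, 0, 0, 0, 2], [-6, 0, -14, 0, 0, 0, 2], [-6, 0, -14, 0, 0, 0, 2]]

```text
clock: 10.02
eef_pos: [562.5, 9.9, 211.0]
tcp_rot: [3.141, 0.004, 3.054]
contact_force: [-0.6, -0.3, -0.5]
opening: 0.231
```

Run:
```python
from h import *
for n in('wrist','side','top'):
    s=r.sense()
    f=r.grab_frame(n)[:,:,::-1]
    if n=='wrist': print(s['clock'],s['eef_pos'],s['tcp_rot'])
    if n=='side': f=cv2.resize(f[155:265,205:345],None,fx=5,fy=5,interpolation=cv2.INTER_CUBIC)
    if n=='top': f=cv2.resize(f[140:240,210:335],None,fx=6,fy=6,interpolation=cv2.INTER_CUBIC)
    cv2.imwrite(f'pics/{n}7.png',f)
```

```text
10.025 [562.49306894   9.87654377 210.98444722] [3.14123746 0.00361307 3.0540891 ]
```

View pics/wrist7.png

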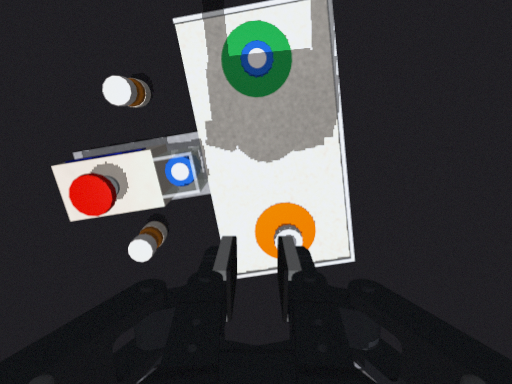

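View pics/side7.png

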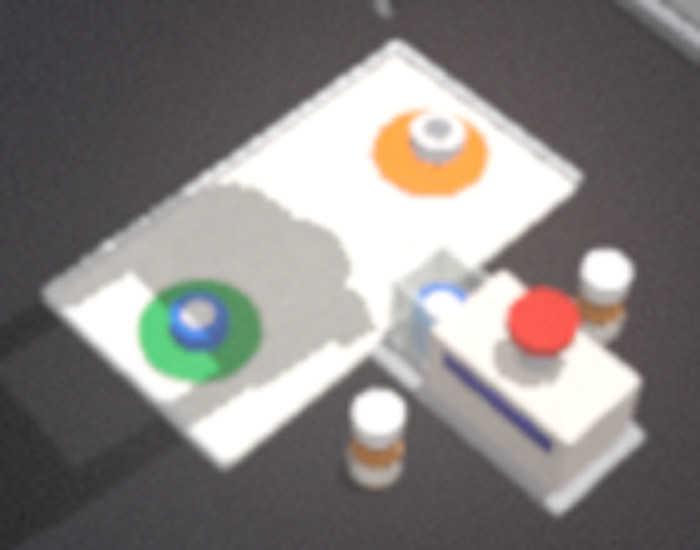

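View pics/top7.png

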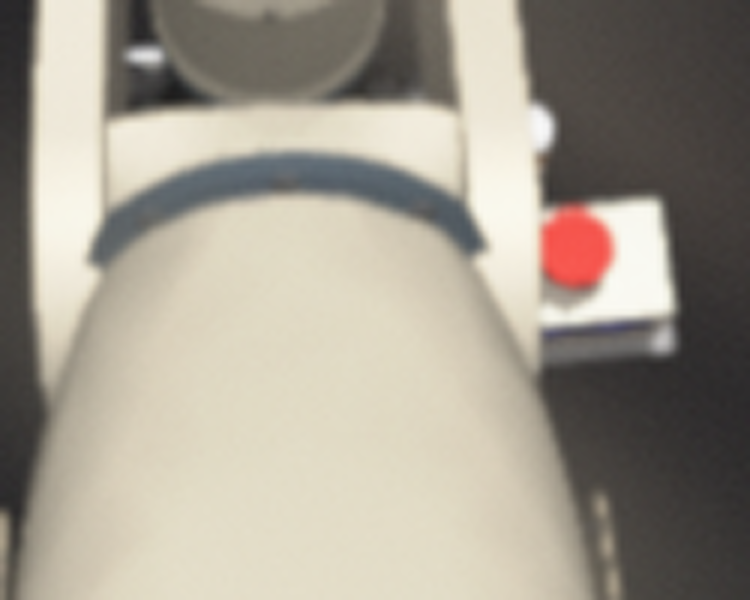

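In both the wrist view (257,58) and the side crop (199,321), the cap lies centred on green. The white cap, vials, tower and plunger are at the same side-view pixels as before. Handing in.

Run:
```python
from h import *
s=r.sense();p=(s['eef_pos'],s['tcp_rot'])
print(ray('side',(199/5-.4+205,321/5-.4+155),21), s['contact_force'])
print(r.sign_off())
```

```text
[443.55255756  16.21761801  21.        ] [ 0.19791566 -1.01203286 -0.04315792]
the job is handed in; nothing more can be done
None
```

I pressed the plunger down to its stop once (27 N at z = 71.8 mm) and let it spring back up. One blue cap slid out. I pushed it about 97 mm along the tray with the fingertips held 20 mm apart, without pinching or lifting it, then backed away. I handed the job in at about 10.2 s of the 40 s allowed.

- **Cap position:** the last check put the cap at about (443.6, 16.2) mm, some 3–4 mm from the spot's centre; up to 19.5 mm still leaves it wholly inside. It lies flat.
- **Everything else near the dispenser:** in the side view the plunger was up, a blue cap still showed in the magazine, and the white cap and both vials had not moved. I did not check the bottle, beaker, wrench and timer again, but the arm's path kept clear of them.
- **Checks that were limited or disagreed:** the arm blocked the overhead camera at the end, so the final check used only the side and wrist views. The cameras differed by 1–3 mm on most points and up to about 5 mm on the spots. No check failed.

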